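# Sort the last biscuits and wind the kitchen timer

### The arm

A 7-joint arm with a two-finger parallel gripper is mounted at the origin on the work surface. World frame = base frame: x ahead of the robot, y to its left, z up, the work surface at z = 0. Lengths are in mm, angles in rad, forces in N, time in s.
With the tool pointing down it reaches from about 400 to 875 mm from the base axis. Payload 6.5 kg.
Tool frame: the origin (TCP) lies between the finger pads; the fingertips stand 19 mm ahead of it and the grasp point (between the pads) is the TCP (arm.tcp_to_tips is the distance from the TCP to the fingertips, in mm); z points along the fingers, y is the line along which they close (so a half turn about z gives the same grasp; the last joint's range is limited). The gripper opens to 88 mm and grips with 3 to 60 N. Pads are 18 mm wide; open, the fingers measure 123 mm over their backs; the gripper's body (75 mm by 187 mm) begins 45 mm behind the grasp point.
Start: joints at [1.191, 0.536, -0.004, 1.538, 0.003, 1.067, -0.071], TCP at [200.635, -618.252, 257.716] pointing down, gripper open.
Joint ranges: [-2.7, 2.7], [-0.37, 2.16], [-1.27, 1.26], [0.24, 2.4], [-1.31, 4.45], [0.19, 1.91], [-2.76, 2.76]. Speed limits (rad/s): [2.39, 2.39, 3.14, 3.14, 3.14, 3.14, 3.14].

### API

Orientations are given as a unit quaternion [x, y, z, w].
In Python, from cell import arm, monitor, imaging gives the robot as it stands. Calls block until the motion is done:
- arm.reach(position, orientation): joint-space move of the TCP to a pose.
- arm.servo_line(position, speed=150, rot=None, force_limit=None): straight line of the TCP; rot=None keeps the orientation; speed is the mean speed in mm/s. With force_limit (N) it stops when the force on the tool has changed by that much, and returns True; else False.
- arm.move_j(angles): joint-space move.
- arm.grip(opening): opening from 0.0 (shut) to 1.0 (fully open); the grip force is fixed at half the most; returns when the fingers have stopped.
- arm.pause(seconds).
- arm.inverse_kinematics(position, orientation): joint angles nearest the present ones, or None.
- monitor.get_state(): the state.
- imaging.grab_frame(name): name is "side" or "top" or "wrist"; returns a dict with "frame" (480x640x3 uint8, red, green, blue), "mtx" (3x3 intrinsics, pixels), "k1" (the pictures are not rectified: a ray, as slopes to the right and down, at radius r is drawn at 1 + k1 r^2 times it, then the intrinsics apply), "view" (4x4, takes a point from world to camera coordinates). Camera axes: x right, y up, looking along -z (the intrinsics and any distortion apply to the point x, -y, -z); pixel columns grow to the right and rows downward; lengths in mm; the calibration is good to about 2 mm. A picture is of the moment at which its call begins. There is no depth.
A pose or a line that the arm cannot do raises arm.PlanningError and nothing moves.
- arm.sign_off(): hands the job in; it is judged then, once.
Trained networks look in the newest picture that a camera, given by its name, has taken for a name from the list of things; names that differ only in an ending like _2 or _b are one class to them, and where a whole thing is asked for, a point or a joint stands for the part that bears it (a point fixed in the world has none). Each returns a list of dicts, best first, with "p" (0 to 1); they miss things now and then, are a little off and sometimes report something else, mostly with a low value. They report only what shows in the picture. A call takes as long as a camera call. They do not tell look-alikes from the thing itself.
- imaging.search_frame(camera, name): "xyz" ([x, y, z] in mm, in the coordinates of the camera as it stood for that picture, good to about 4 mm: the middle of the surface that is visible of it).
- imaging.outline_of(camera, name): "pixels" (480x640 bool, what is visible of it).
- imaging.place_of(camera, name): "xyz" ([x, y, z] in mm, in the coordinates of the camera as it stood for that picture, good to about 4 mm: a listed point, or the origin of a listed thing).
The state is a dict: "time_s": time; "qpos": joint angles; "qd": joint speeds; "tau": joint torques, N m; "tcp_pos": TCP position; "eef_rot": TCP orientation; "ft_force": force on the tool from outside, world axes, zero at the start; "torque": the same for the moment, N m; "opening": opening from 0.0 (shut) to 1.0 (fully open); "grasp_force": force on a finger pad.
Only numpy, scipy, OpenCV 4.12 (cv2) and the standard library are available. Lean on these libraries where they do the work, as an engineer would, in place of code of your own. Each camera call takes 0.05 s, during which the arm holds its last target. There are 200 camera calls.

### The job

Lay each of the two loose biscuits flat on the floor of the baking tray that holds its own kind, setting it down rather than dropping it. Then wind the kitchen timer: turn its wing key clockwise until the red half points at the red bar on the dial, letting go and taking a fresh hold at least once part way round. Leave everything else on the worktop where it is.

Things in the scene. Friction and masses are not known exactly. Their poses are not given: they have to be found in the camera images.
- biscuit_plain: Loose hard-baked pale yellow round biscuit with three fork ridges, 48 across, 16 thick, lying flat; origin at the centre of its underside, z up.
- biscuit_cocoa: Loose hard-baked dark brown square biscuit with two cream icing stripes, 44 by 44, 16 thick, lying flat; origin at the centre of its underside, x and y along its sides, z up.
- tray_plain: Black baking tray, fixed to the worktop, 180 (its x) by 150 (its y), walls 5 thick and 22 high, inner floor 5 above its underside, lined with brown paper. Two pale round biscuits stand fixed on its far half at x = +50, y = +-35, about 48 wide and 16 high; the near half (x below +20) is free. Origin at the centre of its underside.
- tray_cocoa: Black baking tray, fixed to the worktop, 180 (its x) by 150 (its y), walls 5 thick and 22 high, inner floor 5 above its underside, lined with brown paper. Two dark brown square biscuits stand fixed on its far half at x = +50, y = +-35, about 48 wide and 16 high; the near half (x below +20) is free. Origin at the centre of its underside.
- tray_plain_free (a point): Middle of the free part of the tray with the pale round biscuits, on the inner floor (5 above the worktop); 35 towards -x of the tray's frame from its centre.
- tray_cocoa_free (a point): The same point in the tray with the dark square biscuits.
- timer: Clockwork kitchen timer, fixed to the worktop: dark foot 130 by 110 carrying a green drum 110 across and 50 deep whose white dial leans 0.56 rad (32 degrees) from level towards -x of this frame; about 125 high in all without the key. Origin at its underside below the drum.
- key_grip (a point): Centre of the wing key's flat grip, on the key's axis, 40 above the dial. z of this frame is the key's axis, pointing out of the dial (32 degrees from vertical); x runs along the wing towards its red half; y is across the wing's flat faces. The wing is 62 long (x), 10 thick (y) and 28 tall (z, 14 either side of this point), on a stem 10 across. Nothing but the dial lies below it.
- key_tip (a point): Outer end of the red half of the key's wing, 31 from the axis (the other half is brass).
- timer_mark (a point): Centre of the red bar painted on the upper edge of the white dial, 41 from the key's axis: the red half of the wing points here (joint 4.4) when the timer is wound. The other dial marks are black.
- key (a joint): Turn of the wing key in rad, growing clockwise as seen looking down on the dial. At 4.4 the red half points at the red bar; a stop at 4.55 ends the travel, the other stop is at 0. It starts unwound, at 0 to 0.5. It needs about 0.1 N m against its spring and stays where it is left.
- fork: Bystander: steel table fork, 185 long, 4 thick, lying flat with its prongs along +x of its frame; origin on its underside 100 from the handle end.
- salt: Bystander: white ceramic salt shaker, 42 across, 78 tall; origin under its centre.
- mug: Bystander: blue mug, 80 across, 90 tall; origin under its centre.
- jam: Bystander: amber jam jar with a red cap, 66 across, 95 tall; origin under its centre.
- soap: Bystander: green washing-up bottle, 60 across, 190 tall; origin under its centre.
- spoon: Bystander: wooden spoon, 240 long, lying flat along x of its frame; origin under its middle.
- bowl: Bystander: white bowl, 150 across, 65 tall; origin under its centre.
Mind the look-alikes: they are no part of the job. Of the things like the timer, leave any that is purple; of the rest the larger one is meant. There is more than one size of the biscuit_plain; the job needs the smallest.

How it is judged (in metres and radians):
On the way, in this order (a step that is already met when the one before it is completed fails the run):
1. both biscuits lie flat on the floor of the tray of their own kind, let go (x of biscuit_plain in the frame of tray_plain between -0.085 and 0.085 m and y of biscuit_plain in the frame of tray_plain between -0.07 and 0.07 m and z of biscuit_plain in the frame of tray_plain below 0.012 m and angle between each of biscuit_plain, biscuit_cocoa's own z axis and vertical below 0.2 rad and linear speed of each of biscuit_plain, biscuit_cocoa below 0.03 m/s and contact force between each of biscuit_plain, biscuit_cocoa and the fingers below 0.1 N and x of biscuit_cocoa in the frame of tray_cocoa between -0.085 and 0.085 m and y of biscuit_cocoa in the frame of tray_cocoa between -0.07 and 0.07 m and z of biscuit_cocoa in the frame of tray_cocoa below 0.012 m), for 0.2 s.
2. the key is let go part way (joint between 0.9 and 4.15) before a fresh hold (value of joint key between 0.9 and 4.15 rad and contact force between key and the fingers below 0.05 N), for 0.1 s.
3. the key is wound to the red bar (value of joint key above 4.2 rad), for 0.2 s.
At the end, for the whole second after the job is handed in: Each biscuit lies flat (within 0.2 rad, right way up) and at rest on the floor of the tray of its own kind, not on another biscuit or the rim; the key stands at 4.2 rad or more (red half within 0.2 rad of the red bar), at rest (all of step 1 and value of joint key above 4.2 rad and velocity of joint key between -0.05 and 0.05 rad/s); the robot touches nothing.
It fails at once if the plain biscuit is let go more than 4 cm above the worktop (height (world z) of biscuit_plain above 0.04 m and contact force between biscuit_plain and the fingers below 0.02 N).
It fails at once if the cocoa biscuit is let go more than 4 cm above the worktop (height (world z) of biscuit_cocoa above 0.04 m and contact force between biscuit_cocoa and the fingers below 0.02 N).
It fails at once if any bystander (fork, salt, mug, jam, soap, spoon, bowl) is moved more than 3 cm (distance of any of fork, salt, mug, jam, soap, spoon, bowl from where it was at the start of the episode above 0.03 m).
It also fails if it takes over 72 s, if anything falls off the work surface, if the arm or the gripper's body presses on something with over 40 N, if the wrist force passes 120 N, or if a joint passes its speed limit or range.

## Working session

There is one attempt and no reset: what is moved stays moved. The work goes in short steps, each a Python script; the robot and the scene stay as the last script left them, time stands still between calls to the robot, and variables do not carry over. Pictures are saved under pics/ and viewed, at most 10 in all, crops included, and the job is handed in when it is done.

```bash
mkdir -p pics; ls
cat > h.py <<'E'
import numpy as np, cv2
from scipy.spatial.transform import Rotation as R
from cell import arm, monitor, imaging
def grab(n, save=None):
    f=imaging.grab_frame(n)
    if save: cv2.imwrite('pics/'+save, f['frame'][:,:,::-1])
    return f
def toworld(f,p):
    V=np.array(f['view']); return (np.linalg.inv(V)@np.r_[p,1])[:3]
def project(f,P):
    V=np.array(f['view']); c=(V@np.r_[P,1])[:3]; s=np.array([c[0],-c[1]])/-c[2]
    s=s*(1+f['k1']*(s@s)); K=np.array(f['mtx']); return np.array([K[0,0]*s[0]+K[0,2],K[1,1]*s[1]+K[1,2]])
def pix2plane(f,uv,z):
    K=np.array(f['mtx']); d=np.array([(uv[0]-K[0,2])/K[0,0],(uv[1]-K[1,2])/K[1,1]]); s=d.copy()
    for _ in range(20): s=d/(1+f['k1']*(s@s))
    V=np.linalg.inv(np.array(f['view'])); r=V[:3,:3]@np.array([s[0],-s[1],-1]); o=V[:3,3]
    return o+r*(z-o[2])/r[2]
E
python3 - <<'E'
from h import *
np.set_printoptions(precision=1,suppress=True)
for c in ['top','side']:
    f=grab(c,c+'0.png')
    for n in ['biscuit_plain','biscuit_cocoa','tray_plain','tray_cocoa','tray_plain_free','tray_cocoa_free','timer','key_grip','key_tip','timer_mark','fork','salt','mug','jam','soap','spoon','bowl']:
        for d in imaging.place_of(c,n)[:4]:
            if d['p']<.3: continue
            w=toworld(f,d['xyz']); print(c,n,round(d['p'],2),w,project(f,w))
print(monitor.get_state()['time_s'])
E
```

```text
pics
top biscuit_plain 0.88 [ 351.6 -246.8    0.7] [403.7 294.6]
top biscuit_plain 0.84 [ 380.1 -336.3   -5.8] [438.4 283.6]
top biscuit_plain 0.59 [ 444.6 -253.1   -4.3] [405.4 258.1]
top biscuit_cocoa 0.56 [454.6 -31.1  -2.3] [318.8 253.7]
top tray_cocoa 0.64 [ 649.3 -302.3   -4.7] [423.5 179.7]
top tray_plain_free 0.96 [604.3 -62.2   2.2] [331.1 195.8]
top tray_plain_free 0.71 [643.9 455.1   4.2] [131.4 179.5]
top tray_cocoa_free 0.67 [ 617.5 -296.6    2.9] [422.  191.2]
top timer 0.72 [594.8 281.3  -1. ] [198.5 199. ]
top timer 0.69 [369.4  74.   -5.9] [277.5 286.8]
top timer 0.65 [180.6 292.4  -3.5] [189.3 361.9]
top key_grip 0.73 [154.9 273.9 124.5] [184.2 379.9]
top key_grip 0.51 [567.1 264.3 126.3] [193.9 201.2]
top key_grip 0.45 [348.2  58.8  96.5] [280.6 295. ]
top key_tip 0.63 [359.5  33.5  96.5] [291.3 290.3]
top key_tip 0.58 [157.9 250.9 121.8] [194.6 378.4]
top key_tip 0.45 [573.4 231.5 118.6] [208.5 199.2]
top timer_mark 0.88 [381.1  84.4  85.8] [270.4 281.2]
top timer_mark 0.8 [614.  295.1 118.5] [182.2 182.2]
top timer_mark 0.8 [201.3 306.  115.2] [171.9 358.6]
top t
[... 1356 characters left out ...]
.7 128.8] [279.7 197.7]
side key_tip 0.53 [356.9  38.2  93.9] [276.7 262.3]
side key_tip 0.46 [575.6 234.9 124.6] [287.2 200.9]
side key_tip 0.44 [ 649.8 -298.9    1.6] [430.3 294. ]
side timer_mark 0.97 [609.7 296.6 120. ] [282.6 191.9]
side timer_mark 0.91 [382.6  86.7  95.5] [272.4 251.2]
side timer_mark 0.38 [ 453.5 -251.7   -1.4] [373.9 319.4]
side fork 0.8 [ 417.3 -145.8   -0.8] [337.3 307.6]
side salt 0.82 [501.4  95.8   0.3] [300.6 259.3]
side mug 0.56 [781.3 117.    2.6] [355.7 222.4]
side mug 0.44 [497.6  97.7  -0. ] [299.4 259.6]
side jam 0.55 [753.1 287.8   0.6] [315.4 207.8]
side spoon 0.76 [338.8 349.3   2.1] [211.3 247.1]
side bowl 0.86 [ 595.6 -472.7    0.8] [469.8 332.1]
1.8
```

View pics/top0.png

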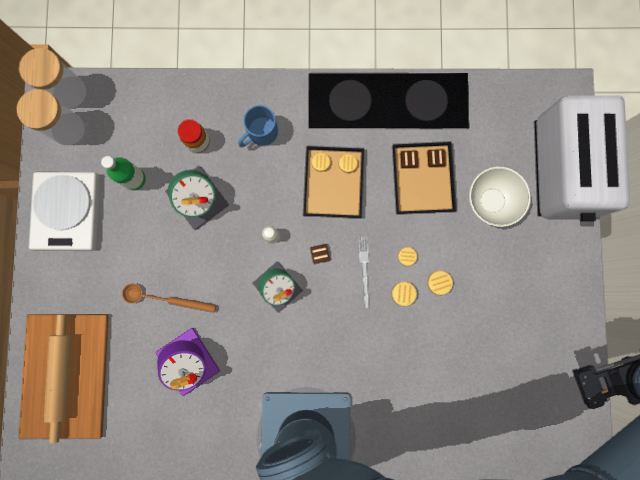

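Run:
```python
import cv2,numpy as np
a=cv2.imread('pics/top0.png')
b=cv2.resize(a[235:325,300:460],None,fx=5,fy=5,interpolation=cv2.INTER_CUBIC)[:,:800]
c=cv2.resize(a[160:400,140:320],None,fx=2.5,fy=2.5,interpolation=cv2.INTER_CUBIC)
cv2.imwrite('pics/c1.png',b);cv2.imwrite('pics/c2.png',c)
```

```text
(no output)
```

View pics/c1.png

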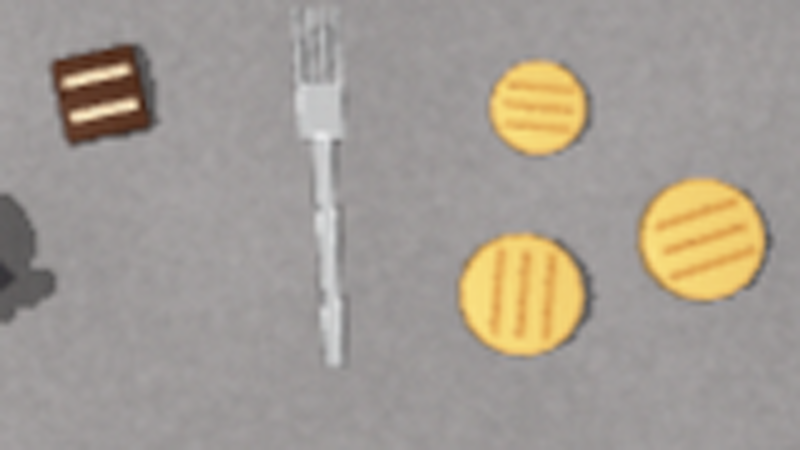

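View pics/c2.png

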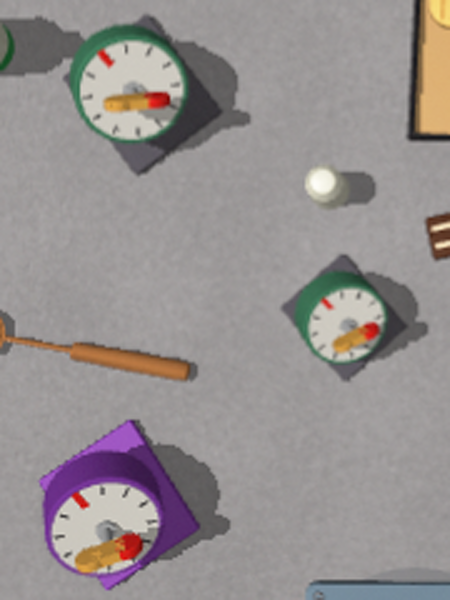

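The loose plain candidates are at (408,257), (404,294) and (440,283). The one at (408,257) is visibly the smallest, as the crop confirms. The timer candidates are a large green at (198,199), a small green at (277,287) and a purple at (184,372), so the large green one is meant. The cocoa biscuit is at (319,254), the plain tray at (333,182) and the cocoa tray at (424,178).

Run:
```python
from h import *
np.set_printoptions(precision=1,suppress=True)
for cam in ['top','side']:
    f=grab(cam)
    hsv=cv2.cvtColor(f['frame'],cv2.COLOR_RGB2HSV)
    for n,P,lo,hi in [('plain',(447,-251,16),(12,90,120),(35,255,255)),('cocoa',(455,-30,16),None,None)]:
        u=project(f,P).astype(int); r=14; x0,y0=u-r
        h=hsv[y0:y0+2*r,x0:x0+2*r]
        if lo: m=cv2.inRange(h,lo,hi)
        else: m=((h[...,1]>60)).astype(np.uint8)*255; m=cv2.morphologyEx(m,cv2.MORPH_CLOSE,np.ones((3,3)))
        c=max(cv2.findContours(m,0,2)[0],key=cv2.contourArea)[:,0]+[x0,y0]
        w=np.array([pix2plane(f,q,16)[:2] for q in c],np.float32)
        print(cam,n,cv2.minAreaRect(w))
    if cam=='top':
        for n,P in [('tray_plain',(640,-68,20)),('tray_cocoa',(650,-300,20))]:
            u=project(f,P).astype(int); r=50; x0,y0=u-r
            m=(hsv[y0:y0+2*r,x0:x0+2*r,2]<60).astype(np.uint8); m[:18]=0   # hob above
            c=max(cv2.findContours(m,0,2)[0],key=cv2.contourArea)[:,0]+[x0,y0]
            print(n,cv2.minAreaRect(np.array([pix2plane(f,q,22)[:2] for q in c],np.float32)))
for p,yaw in [((447,-251),0),((606,-66),0),((455,-30),1.4),((616,-299),0)]:
    for k in (0,1):
        q=(R.from_euler('z',yaw+k*np.pi)*R.from_euler('x',np.pi)).as_quat()
        print(p,k,arm.inverse_kinematics([*p,24],q))
print(monitor.get_state()['eef_rot'])
# key
def keyq(yt,a):
    Z=np.array([-np.sin(.56)*np.cos(yt),-np.sin(.56)*np.sin(yt),np.cos(.56)])
    up=np.array([np.cos(.56)*np.cos(yt),np.cos(.56)*np.sin(yt),np.sin(.56)])
    return Z,up
yt=.6; Z,up=keyq(yt,0)
for t in np.arange(0,6.3,.3):
    x=R.from_rotvec(-Z*(t))*R.identity(); x=x.apply(up)  # wing dir, clockwise t from bar
    M=np.c_[x,np.cross(-Z,x),-Z]
    q=arm.inverse_kinematics([568,263.5,127],R.from_matrix(M).as_quat()); print(round(t,1),None if q is None else np.array(q))
```

```text
top plain ((448.5602722167969, -253.9884796142578), (45.39349365234375, 45.736000061035156), 89.39765167236328)
top cocoa ((454.081298828125, -33.43351745605469), (42.719932556152344, 42.445213317871094), 12.460020065307617)
tray_plain ((637.9976806640625, -67.86271667480469), (146.98883056640625, 180.17550659179688), 87.75765991210938)
tray_cocoa ((648.3876953125, -298.1471252441406), (178.3582000732422, 150.60507202148438), 2.7705330848693848)
side plain ((444.6268310546875, -258.5967712402344), (54.21981430053711, 43.90324020385742), 41.71460723876953)
side cocoa ((450.00274658203125, -37.999053955078125), (50.55472946166992, 45.65036392211914), 13.011124610900879)
(447, -251) 0 [ 0.5  0.7 -0.   2.   0.1  0.4 -1.2]
(447, -251) 1 [ 0.8  0.7 -0.5  2.   0.6  0.6  1.4]
(606, -66) 0 [ 0.1  0.8 -0.1  1.8  0.1  0.6 -1.6]
(606, -66) 1 [ 0.5  0.9 -0.7  1.7  0.8  0.8  1. ]
(455, -30) 0 [ 0.2  0.7 -0.3  2.1  0.5  0.4 -0.6]
(455, -30) 1 [ 0.8  1.  -1.1  2.1  1.2  0.9  1.9]
(616, -299) 0 [ 0.4  0.9 -0.   1.5  0.   0.7 -1.2]
(616, -299) 1 [ 0.8  1.  -0.6  1.5  0.6  0.9  1.5]
[ 1.   0.2 -0.   0.
[... 163 characters left out ...]
.3]
1.2 [ 0.1  0.6 -0.7  2.1  1.8  0.3  2. ]
1.5 [ 0.1  0.6 -0.7  2.1  1.8  0.3  1.7]
1.8 [ 0.2  0.7 -0.9  2.1  1.7  0.4  1.5]
2.1 [ 0.2  0.7 -0.9  2.1  1.7  0.4  1.2]
2.4 [ 0.2  0.7 -0.9  2.1  1.7  0.4  0.9]
2.7 [ 0.2  0.7 -0.9  2.1  1.7  0.4  0.6]
3.0 [ 0.2  0.7 -0.9  2.1  1.7  0.4  0.3]
3.3 [ 0.2  0.7 -0.9  2.1  1.7  0.4  0. ]
3.6 [ 0.2  0.7 -0.9  2.1  1.7  0.4 -0.3]
3.9 [ 0.2  0.7 -0.9  2.1  1.7  0.4 -0.6]
4.2 [ 0.2  0.7 -0.9  2.1  1.7  0.4 -0.9]
4.5 [ 0.2  0.7 -0.9  2.1  1.7  0.4 -1.2]
4.8 [ 0.3  0.7 -0.9  2.1  1.7  0.5 -1.4]
5.1 [-0.   0.6 -0.5  2.1  1.8  0.2 -2. ]
5.4 [ 0.3  0.8 -1.1  2.1  1.7  0.6 -2. ]
5.7 [ 0.3  0.8 -1.1  2.1  1.7  0.6 -2.3]
6.0 [ 0.3  0.8 -1.   2.1  1.7  0.5 -2.6]
```

```bash
cat >> h.py <<'E'
def down(yaw): return (R.from_euler('z',yaw)*R.from_euler('x',np.pi)).as_quat()
def pick(p,yaw):
    arm.reach([*p,150],down(yaw)); arm.grip(0.85)
    hit=arm.servo_line([*p,22],120,force_limit=15)
    arm.grip(0.0); s=monitor.get_state(); print('pick',hit,s['tcp_pos'],'w',s['opening']*88,s['grasp_force'])
    arm.servo_line([*p,150],150)
    s=monitor.get_state(); print('held w',s['opening']*88,s['grasp_force'],s['time_s'])
def place(p,yaw):
    arm.reach([*p,150],down(yaw))
    arm.servo_line([*p,40],150); hit=arm.servo_line([*p,25.5],30,force_limit=6)
    print('place',hit,monitor.get_state()['tcp_pos'])
    arm.grip(0.72); arm.pause(.3); arm.servo_line([*p,150],150)
    print('t',monitor.get_state()['time_s'])
E
python3 - <<'E'
from h import *
np.set_printoptions(precision=2,suppress=True)
pick((447.5,-252),0)
place((605,-66),np.radians(-2.2))
E
```

```text
pick False [ 447.65 -252.15   22.24] w 47.0789643803045 30.00060260295868
held w 47.06949019420931 30.00003933906555 6.7167
place True [605.11 -65.97  26.84]
t 10.725
```

Run:
```python
from h import *
np.set_printoptions(precision=2,suppress=True)
pick((455,-31),np.radians(102.5))
place((615,-299),np.radians(2.8))
# above-key view pose
yt=.6; Z=np.array([-np.sin(.56)*np.cos(yt),-np.sin(.56)*np.sin(yt),np.cos(.56)])
up=np.array([np.cos(.56)*np.cos(yt),np.cos(.56)*np.sin(yt),np.sin(.56)])
x=R.from_rotvec(-Z*1.5).apply(up); M=np.c_[x,np.cross(-Z,x),-Z]
arm.reach(np.array([568,263.5,128])+Z*110,R.from_matrix(M).as_quat())
np.savez('v.npz',q=monitor.get_state()['qpos'])
fs={c:grab(c,c+'1.png') for c in ['top','side','wrist']}
for c,f in fs.items():
    for n in ['key_grip','key_tip','timer_mark','timer']:
        for d in imaging.place_of(c,n)[:3]:
            w=toworld(f,d['xyz']); print(c,n,round(d['p'],2),w,project(f,w))
print(monitor.get_state()['qpos'],monitor.get_state()['time_s'])
a=cv2.imread('pics/top1.png')[130:270,300:480]
cv2.imwrite('pics/m.png',np.vstack([cv2.resize(cv2.imread('pics/wrist1.png'),(480,360)),cv2.resize(a,(480,240))]))
```

```text
pick False [455.1  -31.03  22.13] w 43.32104039061513 30.00059276819229
held w 43.6325451279916 29.999908804893494 15.225
place True [ 615.06 -299.07   27.13]
t 19.5083
top key_grip 0.73 [156.94 273.24 127.61] [184.16 379.19]
top key_grip 0.51 [351.17  57.22  99.05] [281.21 293.75]
top key_grip 0.5 [567.19 264.59 125.08] [193.85 201.21]
top key_tip 0.58 [573.95 234.78 118.27] [207.13 198.97]
top key_tip 0.48 [359.19  31.79  95.13] [292.08 290.42]
top key_tip 0.48 [157.77 250.38 123.11] [194.68 378.57]
top timer_mark 0.78 [381.77  83.67  90.37] [270.54 280.81]
top timer_mark 0.73 [203.09 308.8  117.2 ] [170.47 357.89]
top timer_mark 0.56 [612.64 298.73 117.4 ] [180.79 182.86]
top timer 0.92 [179.34 292.73  -3.18] [189.16 362.41]
top timer 0.84 [593.72 283.69  -2.13] [197.67 199.46]
top timer 0.75 [366.47  74.68  -2.25] [277.08 287.93]
side key_grip 0.48 [568.1  261.57 129.41] [280.01 197.57]
side key_grip 0.45 [349.51  58.14  98.39] [270.08 259.15]
side key_tip 0.56 [576.45 237.93 121.39] [286.84 201.36]
side key_tip 0.5 [361.51  38.73  94.27] [277.76 261.4 ]
side timer_mark 0.92 [610.57 298.15 120.27] [282.45 191.6 ]
side timer_mark 0.6 [384.09  87.17  94.76] [272.67 251.11]
side timer 0.75 [593.18 280.74   5.27] [283.39 224.42]
side timer 0.75 [368.27  74.4    0.55] [273.11 280.62]
wrist key_grip 0.91 [568.81 268.16 127.99] [315.77 248.61]
wrist key_tip 0.96 [576.21 232.17 111.35] [348.95 201.57]
wrist timer_mark 0.73 [646.38 449.82   1.12] [256.17 278.34]
wrist timer_mark 0.62 [614.22 295.03 115.52] [269.55 227.34]
wrist timer 0.63 [592.18 281.41  -1.32] [361.5  214.74]
[-0.76  0.27  0.35  2.23 -1.08  0.2  -1.89] 22.2167
```

View pics/m.png

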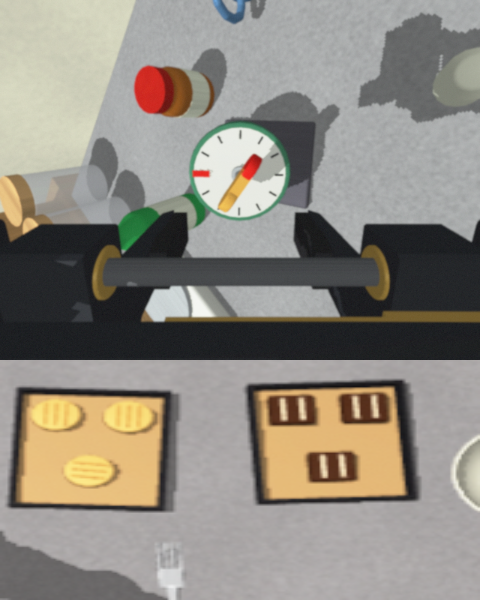

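The wrist picture shows the key's red end near (253,163) and the red bar at (201,173) in the montage. Both biscuits lie flat in the free parts of their own trays. I'll now fit the wing silhouette to get the key angle.

```bash
cat > fit.py <<'E'
from h import *
from scipy.optimize import minimize
import itertools
G0=np.array([568,264.5,127.5])
def axes(yt):
    s,c=np.sin(.56),np.cos(.56); e=np.array([np.cos(yt),np.sin(yt),0]); k=np.array([0,0,1.])
    return -s*e+c*k, c*e+s*k
def wing(yt,t):
    Z,up=axes(yt); x=R.from_rotvec(-Z*t).apply(up); return x,np.cross(Z,x),Z
def fit(f,yt,G=G0,t0=1.9):
    hsv=cv2.cvtColor(f['frame'],cv2.COLOR_RGB2HSV); H,S,V=[hsv[...,i].astype(int) for i in range(3)]
    Z,up=axes(yt); C=G-40*Z; sd=np.cross(up,Z)
    m0=((H<25)|(H>170))&(S>110)&(V>70)
    disc=np.zeros(m0.shape,np.uint8); ring=[project(f,C+35*(up*np.cos(a)+sd*np.sin(a))+25*Z*0) for a in np.linspace(0,6.3,60)]
    cv2.fillPoly(disc,[np.int32(ring)],1)
    n,l,st,ce=cv2.connectedComponentsWithStats((m0&(disc>0)).astype(np.uint8))
    k=1+np.argmax(st[1:,4]); m=l==k
    B=8
    def sil(p):
        g=G+p[0]*up+p[1]*sd; x,y,z=wing(yt,p[2])
        pts=np.array([project(f,g+a*31*x+b*5*y+c*14*z) for a,b,c in itertools.product((-1,1),repeat=3)])
        im=np.zeros(m.shape,np.uint8); hull=cv2.convexHull(np.float32(pts))
        cv2.fillPoly(im,[np.int32(np.round(hull*16))],1,shift=4); return im>0
    def cost(p):
        s=sil(p); return 1-(s&m).sum()/(s|m).sum()
    r=min((minimize(cost,[0,0,t],method='Nelder-Mead',options=dict(initial_simplex=[[0,0,t],[4,0,t],[0,4,t],[0,0,t+.25]])) for t in t0+np.array([-.3,-.15,0,.15,.3])),key=lambda r:r.fun)
    g=G+r.x[0]*up+r.x[1]*sd
    return g,r.x[2],r.fun,m.sum()
E
python3 - <<'E'
from fit import *
np.set_printoptions(precision=2,suppress=True)
f=grab('wrist')
hsv=cv2.cvtColor(f['frame'],cv2.COLOR_RGB2HSV)
Z,up=axes(.61); C=G0-40*Z; u=project(f,C+41*up); print('bar expected',u)
m=((hsv[...,0]<8)|(hsv[...,0]>172))&(hsv[...,1]>150); yy,xx=np.nonzero(m); k=np.hypot(xx-u[0],yy-u[1])<14
b=np.array([xx[k].mean(),yy[k].mean()]); print('bar seen',b,k.sum())
for yt in (.57,.61,.65): print(yt,fit(f,yt), project(f,G0-40*axes(yt)[0]+41*axes(yt)[1]))
E
```

```text
bar expected [268.8  227.69]
bar seen [267. 230.] 147
0.57 (array([568.98, 264.24, 127.93]), np.float64(1.9889111428594397), np.float64(0.3615023474178404), np.int64(1229)) [268.91 224.99]
0.61 (array([568.58, 265.79, 128.26]), np.float64(2.046883097088858), np.float64(0.34338624338624335), np.int64(1248)) [268.8  227.69]
0.65 (array([569.43, 263.14, 127.7 ]), np.float64(2.0956920515915103), np.float64(0.323513658275308), np.int64(1264)) [268.78 230.39]
```

```bash
sed -i 's/C+35\*(/C+20*Z+52*(/; s/k=1+np.argmax(st\[1:,4\]); m=l==k/k=1+np.argmax(st[1:,4]); m=cv2.morphologyEx((l==k).astype(np.uint8),cv2.MORPH_CLOSE,np.ones((5,5)))>0/' fit.py
sed -i 's/    return g,r.x\[2\]/    global DBG; DBG=(m,sil(r.x)); return g,r.x[2]/' fit.py
python3 - <<'E'
from fit import *
import fit as F
f=grab('wrist')
for yt in (.61,.64): print(yt,fit(f,yt))
im=f['frame'][:,:,::-1].copy()
for s,c in zip(F.DBG,[(255,0,0),(0,255,0)]): cv2.drawContours(im,cv2.findContours(s.astype(np.uint8),0,2)[0],-1,c,1)
cv2.imwrite('pics/o.png',cv2.resize(im[150:310,240:400],None,fx=3.7,fy=3.7,interpolation=cv2.INTER_NEAREST))
E
```

```text
0.61 (array([570.06357058, 261.62181098, 127.52669595]), np.float64(2.0843964044470367), np.float64(0.24301528729573008), np.int64(1438))
0.64 (array([569.82672772, 261.73483259, 127.38330286]), np.float64(2.083879865745108), np.float64(0.232583065380493), np.int64(1438))
```

View pics/o.png

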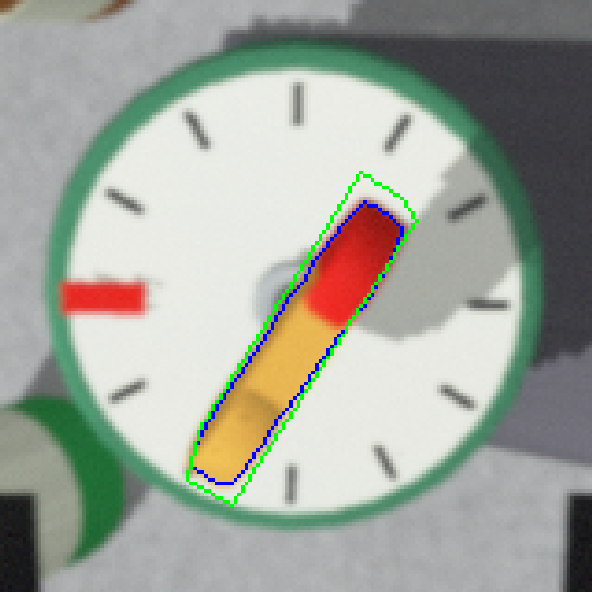

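Run:
```python
from fit import *
np.set_printoptions(precision=2,suppress=True)
G=np.array([569,263,127.5]); yt=.63
print(monitor.get_state()['qpos'])
for k in (0,1):
    x,y,Z=wing(yt,2.08+k*np.pi); M=np.c_[x,np.cross(-Z,x),-Z]
    for h in (0,30,70,110):
        q=arm.inverse_kinematics(G+Z*h,R.from_matrix(M).as_quat()); print(k,h,None if q is None else np.array(q))
```

```text
[-0.76  0.27  0.35  2.23 -1.08  0.2  -1.89]
0 0 [ 0.1   0.64 -0.7   2.09  1.74  0.27  1.22]
0 30 [ 0.12  0.57 -0.71  2.12  1.58  0.24  1.35]
0 70 [ 0.42  0.62 -1.08  2.14  1.45  0.42  1.55]
0 110 [-0.85  0.29  0.48  2.23 -1.22  0.26 -2.31]
1 0 [ 0.24  0.73 -0.89  2.08  1.71  0.39 -1.83]
1 30 [ 0.12  0.57 -0.71  2.12  1.58  0.24 -1.79]
1 70 [ 0.3   0.53 -0.91  2.15  1.38  0.3  -1.57]
1 110 [-0.63  0.27  0.22  2.22 -1.02  0.19  0.65]
```

```bash
cat > k.py <<'E'
from fit import *
np.set_printoptions(precision=3,suppress=True)
G=np.array([569,263,127.5]); yt=.63
def st(l):
    s=monitor.get_state(); print(l,s['tcp_pos'],'j7',round(s['qpos'][6],3),'w',round(s['opening']*88,1),'F',s['ft_force'],'M',s['torque'],'qd7',round(s['qd'][6],3),'t',s['time_s']); return s
def turn(d,n):
    q=np.array(monitor.get_state()['qpos'])
    for i in range(n):
        q[6]+=d/n; arm.move_j(list(q))
E
python3 - <<'E'
from k import *
x,y,Z=wing(yt,2.08); Q=R.from_matrix(np.c_[x,np.cross(-Z,x),-Z]).as_quat()
arm.reach([500,0,320],down(0.6)); st('mid')
q=arm.inverse_kinematics(G+Z*70,Q); print(np.array(q))
if q[6]>0.5:
    arm.grip(.5); arm.reach(G+Z*70,Q); st('pre')
    print(arm.servo_line(G,100,force_limit=12)); st('at')
    arm.grip(0.0); st('grip')
    turn(-1.1,2); st('half')
E
```

```text
mid [499.751   1.454 319.301] j7 -0.895 w 63.6 F [-0.591  1.15  -0.357] M [-0.039  0.01  -0.008] qd7 0.003 t 23.3083
[ 0.418  0.623 -1.078  2.141  1.452  0.423  1.547]
pre [539.179 240.597 186.558] j7 1.546 w 43.9 F [ 0.196  0.287 -0.099] M [-0.187  0.375 -0.03 ] qd7 0.001 t 25.875
False
at [568.914 263.056 127.835] j7 1.353 w 43.6 F [ 0.125 -0.547 -0.219] M [-0.145  0.371  0.029] qd7 -0.0 t 26.725
grip [570.046 262.929 128.194] j7 1.352 w 9.7 F [ 2.525 -0.087  3.812] M [-0.083 -0.291 -0.241] qd7 -0.001 t 27.3333
half [569.435 263.3   128.043] j7 0.256 w 9.8 F [-1.613  0.844  1.493] M [0.023 0.652 0.21 ] qd7 -0.005 t 28.5167
```

Run:
```python
from k import *
Z,_=axes(yt)
turn(-1.1,2); st('turned')
arm.grip(.5); s=st('released'); P=np.array(s['tcp_pos']); arm.pause(.2)
arm.servo_line(P+60*Z,150); turn(np.pi,1); st('back')
f=grab('wrist','w2.png')
print(fit(f,yt,G=np.array([569.7,263,128]),t0=4.28))
im=cv2.resize(f['frame'][130:350,200:440,::-1],None,fx=2.4,fy=2.4); cv2.imwrite('pics/w2c.png',im)
```

```text
turned [569.288 264.034 128.292] j7 -0.84 w 9.7 F [0.018 4.045 1.509] M [0.563 0.407 0.398] qd7 -0.007 t 29.6917
released [569.448 263.202 128.003] j7 -0.844 w 44.1 F [-0.022 -0.551  0.355] M [-0.235  0.295  0.011] qd7 -0.001 t 30.35
back [544.015 244.123 178.675] j7 2.455 w 44.4 F [-0.192 -0.291 -0.084] M [-0.236  0.381 -0.031] qd7 0.001 t 33.75
(array([569.597, 263.32 , 128.066]), np.float64(4.264547734169825), np.float64(0.21323219553308048), np.int64(1867))
```

View pics/w2c.png

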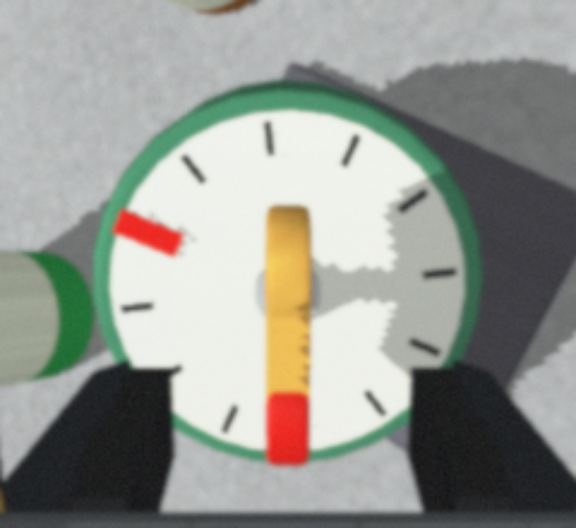

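The wing sits aligned between the open fingers with its red end at (288,440), and the red bar is at (148,232). I'll measure the remaining angle exactly.

Run:
```python
from k import *
f=grab('wrist'); im=f['frame']
hsv=cv2.cvtColor(im,cv2.COLOR_RGB2HSV)
G=np.array([569.5,263.1,128]); Z,up=axes(yt); C=G-40*Z; sd=np.cross(up,Z)
def ray(uv):
    a=pix2plane(f,uv,0); o=np.linalg.inv(np.array(f['view']))[:3,3]; d=a-o
    return o+d*((C-o)@Z)/(d@Z)
u=project(f,C+41*up); print('bar exp',u)
m=((hsv[...,0]<8)|(hsv[...,0]>172))&(hsv[...,1]>150); yy,xx=np.nonzero(m); k=np.hypot(xx-u[0],yy-u[1])<20
b=np.array([xx[k].mean(),yy[k].mean()]); P=ray(b)-C; print('bar',b,k.sum(),'r',np.hypot(P@up,P@sd),'ang cw from up',np.arctan2(P@sd,P@up))
g=(hsv[...,0]>60)&(hsv[...,0]<90)&(hsv[...,1]>80)
c0=project(f,C); print('C px',c0)
# white dial rim: radial scan for white->green
pts=[]
for a in np.linspace(0,2*np.pi,120):
    for r in np.arange(40,62,.25):
        w=project(f,C+r*(up*np.cos(a)+sd*np.sin(a))).round().astype(int)
        if 0<=w[1]<480 and g[w[1],w[0]]: pts.append((r*np.cos(a),r*np.sin(a))); break
pts=np.float32(pts); print('rim',len(pts),cv2.minEnclosingCircle(pts),cv2.fitEllipse(pts))
x=R.from_quat(monitor.get_state()['eef_rot']).as_matrix(); print('toolz.-Z',x[:,2]@-Z,'tool x ang',np.arctan2(x[:,0]@sd,x[:,0]@up))
```

```text
bar exp [263.388 222.952]
bar [260.835 226.504] 242 r 41.71030109853101 ang cw from up -0.07023250123820164
C px [319.996 248.16 ]
rim 103 ((0.1147918701171875, -2.0508980751037598), 51.45972442626953) ((-0.31316137313842773, -1.8782625198364258), (100.88419342041016, 101.31027221679688), 141.32652282714844)
toolz.-Z 0.9999988284443095 tool x ang 1.1353322769320489
```

Run:
```python
from k import *
Z,_=axes(yt); P=np.array([569.5,263.1,128])
print(arm.servo_line(P,100,force_limit=12)); st('at')
arm.grip(0.0); st('grip'); turn(-1.97,4); st('turned'); arm.pause(.3)
arm.grip(.5); s=st('released'); arm.servo_line(np.array(s['tcp_pos'])+70*Z,120); st('up')
f=grab('wrist'); print(fit(f,yt,G=P,t0=6.25))
im=cv2.resize(f['frame'][130:350,200:440,::-1],None,fx=2,fy=2)
t=grab('top')['frame'][:,:,::-1]; t=cv2.resize(t[120:320,150:470],(480,300))
cv2.imwrite('pics/end.png',np.vstack([im[:300],t]) if im.shape[1]==480 else im)
```

```text
False
at [569.398 263.186 128.298] j7 2.291 w 43.7 F [-0.135  0.791 -0.36 ] M [-0.217  0.437  0.013] qd7 -0.001 t 34.6
grip [569.853 263.616 128.575] j7 2.29 w 9.6 F [1.911 1.629 2.034] M [0.143 0.119 0.025] qd7 -0.0 t 35.2083
turned [569.895 263.672 128.632] j7 0.325 w 9.5 F [1.105 1.752 2.398] M [0.064 0.268 0.083] qd7 -0.008 t 37.375
released [569.818 263.592 128.54 ] j7 0.32 w 43.9 F [-0.019  0.889  0.217] M [-0.193  0.344  0.004] qd7 -0.001 t 38.3333
up [539.914 241.494 187.67 ] j7 0.521 w 44.4 F [ 0.101 -0.185 -0.042] M [-0.171  0.287  0.032] qd7 0.002 t 39.0667
(array([570.656, 263.802, 128.845]), np.float64(6.241216020951152), np.float64(0.2168224299065421), np.int64(1676))
```

View pics/end.png

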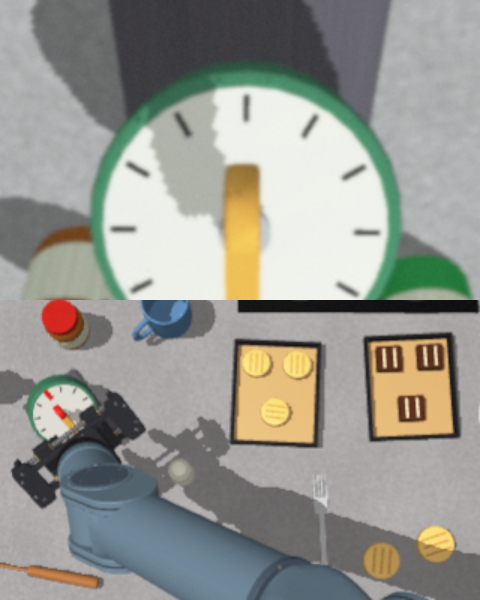

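The top view shows the red half pointing at the red bar near (50,395). Both biscuits lie in their own trays and the bystanders in view look undisturbed. The fit puts the joint at about 4.39.

```bash
python3 -c "
from cell import arm
print(arm.sign_off())"
```

```text
the job is handed in; nothing more can be done
None
```

I handed the job in at about 39 s of the 72 s allowed: each biscuit lies flat in the tray of its own kind, and the timer is wound to the red bar (key at about 4.39 rad by my image fit) in two holds; no verdict came back.

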